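# Reverse the row of sample bottles

## Robot

A 6-joint arm with a two-finger parallel gripper is mounted at the origin on the work surface. World frame = base frame: x ahead of the robot, y to its left, z up, the work surface at z = 0. Lengths are in m, angles in rad, forces in N, time in s.
With the tool pointing down it reaches from about 0.25 to 0.725 m from the base axis. Payload 4 kg.
Tool frame: the origin (TCP) lies midway between the tips of the shut fingers; the grasp point (between the pads) lies 19 mm behind it; z points along the fingers, y is the direction in which the jaws open and shut (so a half turn about z gives the same grasp; the last joint's range is limited). The gripper opens to 85 mm and grips with 20 to 120 N. Pads are 22 mm wide; open, the fingers measure 114 mm over their backs; the gripper's body (76 mm by 85 mm) begins 54 mm behind the grasp point. The pads swing forward as they close: fully open they stand 13 mm farther back than shut.
Start: joints at [1.264, 0.241, 0.005, 1.335, 0, 1.571], TCP at [0.151, 0.477, 0.231] pointing down, gripper open.
Joint ranges: [-2.72, 2.72], [-1.05, 1.87], [-1.09, 1.28], [-1.99, 2.15], [-1.42, 1.44], [-3.14, 3.14]. Speed limits (rad/s): [2.79, 2.79, 3.14, 3.14, 3.14, 3.14].

## Interface

Orientations are given as a unit quaternion [x, y, z, w].
In Python, from workcell import bot gives the robot as it stands.
- The arm moves only by the shell command python3 -m inch 'ROWS'. ROWS is JSON, a list of rows, each a list of 5 numbers: the shift along the tool's x, y, z scaled (see below), then the turn about the tool's z scaled (see below), then the closure, from 0 (fully open) to 1 (shut). A call has 1 to 10 rows; each row is the pose to reach, as a shift and turn from the pose commanded when the call began, along the tool's axes at that moment; what a row does not reach only later rows make up. The controller multiplies each number of a shift by 100 cm and each number of a turn by 120 degrees. A row lasts 1/8 s, in which the tool goes at most 62.5 mm and 10.7 degrees, less where a joint would pass 70% of its speed; a pose out of reach is approached as far as the arm can. A call with a number of a shift or a turn outside -1 to 1 is refused whole. A call with a gripper value outside its range is refused whole. The fingers move at their own pace and stop on an object; the grip force is fixed at half the most. Time passes only in rows, so rows that repeat a pose let the fingers close. It gives the time, the measured TCP pose, the force and the opening at its end, in the units of the state.
- bot.get_obs(): the state, without advancing time (a new reading comes with each control period).
- bot.camera(name): name is "scene" or "top" or "wrist"; returns the picture (480x640x3 uint8, red, green, blue); there is no depth.
- bot.calibration(name): a dict with "intrinsics" (3x3 intrinsics, pixels), "k1" (the pictures are not rectified: a ray, as slopes to the right and down, at radius r is drawn at 1 + k1 r^2 times it, then the intrinsics apply), "xyz" and "attitude" of the camera in the world; the wrist camera has in their place "tool_from_camera" (4x4, takes a point from camera to tool coordinates, whose origin is the TCP and whose axes are the flange's). Camera axes: x right, y down, z forward; pixel columns grow to the right and rows downward; lengths in m; the calibration is good to about 2 mm. A picture is of the moment at which its call begins: read the wrist's pose just before it. calibration takes no time and is no camera call.
- bot.job_done(): hands the job in, once; it reports no verdict.
Trained networks look in the newest picture that a camera, given by its name, has taken for a name from the list of things; names that differ only in an ending like _2 or _b are one class to them, and where a whole thing is asked for, a point or a joint stands for the part that bears it (a point fixed in the world has none). Each returns a list of dicts, best first, with "score" (0 to 1); they miss things now and then, are a little off and sometimes report something else, mostly with a low value. They report only what shows in the picture. A call takes as long as a camera call. They do not tell look-alikes from the thing itself.
- bot.masks_of(camera, target): "pixels" (480x640 bool, what is visible of it) and "extent" ([left, top, width, height] as shares, 0 to 1, of the picture: columns of its width, rows of its height, round what is visible of it).
- bot.spot_point(camera, target): "point" ([column, row] as shares, 0 to 1, of the picture: columns of its width, rows of its height: a listed point, or the origin of a listed thing).
The state is a dict: "clock": time; "joint_pos": joint angles; "joint_vel": joint speeds; "tau": joint torques, N m; "eef_pos": TCP position; "tool_rot": TCP orientation; "ft_force": force on the tool from outside, world axes, zero at the start; "ft_torque": the same for the moment, N m; "grip_width": finger opening in m.
Only numpy, scipy, OpenCV 4.12 (cv2) and the standard library are available. Lean on these libraries where they do the work, as an engineer would, in place of code of your own. Each camera call takes 0.05 s, during which the arm holds its last target.

## Task

The class will view the samples from the far side of the bench, so move the four sample bottles from the grey tray into the empty wooden rack in reverse order, one to each compartment: as seen from the robot, the bottle that stands leftmost in the tray goes into the rightmost compartment of the rack, the second from the left into the second from the right, and so on. Set each one down gently (do not drop it or tip it over), so that at the end all four stand upright on the floor of their compartments.

Things in the scene. Friction and masses are not known exactly. Their poses are not given: they have to be found in the camera images.
- vial (a point): Slim round sample vial: amber glass 28 mm across and 66 mm high, then a white cap 29 mm across; 84 mm high in all, about 60 g. Loose, upright; its z axis points up along the bottle; this point lies on the axis, half-way up the bottle
- jar (a point): Squat wide sample jar: amber glass 42 mm across and 50 mm high, then a flat white lid 44 mm across, 16 mm thick; 66 mm high in all, about 120 g. Loose, upright; its z axis points up along the bottle; this point lies on the axis, half-way up the bottle
- square (a point): Square sample bottle: amber glass body 36 x 36 mm and 54 mm high (edges rounded 3 mm), then a thin neck and a round white cap 24 mm across; 76 mm high in all, about 110 g. Loose, upright; its x and y axes are square to its flat sides; its z axis points up along the bottle; this point lies on the axis, half-way up the bottle
- dropper (a point): Dropper bottle: round amber glass body 35 mm across and 50 mm high, then a white collar 20 mm across up to 60 mm, then a thin black rubber bulb 12 mm across; 80 mm high in all, about 80 g. Loose, upright; its z axis points up along the bottle; this point lies on the axis, half-way up the bottle
- liner_vial: Round (52 mm) cork liner, 3 mm thick, lying on the floor of one of the tray's compartments; it is fixed and stays there, and marks the place where the slim vial stood at the start. Origin: centre of its underside
- liner_jar: Square (50 mm) cork liner, 3 mm thick, lying on the floor of one of the tray's compartments; it is fixed and stays there, and marks the place where the squat jar stood at the start. Origin: centre of its underside
- liner_square: Cross-shaped (53 mm) cork liner, 3 mm thick, lying on the floor of one of the tray's compartments; it is fixed and stays there, and marks the place where the square bottle stood at the start. Origin: centre of its underside
- liner_dropper: Hexagonal (46 mm across flats) cork liner, 3 mm thick, lying on the floor of one of the tray's compartments; it is fixed and stays there, and marks the place where the dropper bottle stood at the start. Origin: centre of its underside
- tray: Grey plastic tray, 68 x 254 x 22 mm (x, y, z), fixed, on either side of the table; the bottles start in it. Four open compartments in a row along y, 56 x 56 mm inside, centres at y = +93, +31, -31, -93 mm; walls 6 mm; floor 5 mm up, so bottles on their liners stand 8 mm above the table. Origin: centre of underside; x points away from the robot, y to its left, turned up to 0.25 rad
- rack: Empty pale wooden rack, 68 x 254 x 22 mm (x, y, z), fixed, on the other side of the table from the tray. Four open compartments in a row along y, 56 x 56 mm inside, centres at y = +93, +31, -31, -93 mm; walls 6 mm; floor 6 mm above the table, no liners. Origin: centre of underside; x points away from the robot, y to its left, turned up to 0.25 rad
Not all that is in view belongs to the job. What is shaped like the part that bears square but green or yellow is not meant.

How it is judged:
By the outcome, as a careful person would: the job done as asked, in the order asked, and still so for the second after the job is handed in, with the robot touching nothing.
It also fails if it takes over 109 s, if anything falls off the work surface, if the arm or the gripper's body presses on something with over 40 N, if the wrist force passes 120 N, or if a joint passes its speed limit or range.

## Working session

There is one attempt and no reset: what is moved stays moved. The work goes in short steps, Python scripts to look and compute and a shell command to move; the robot and the scene stay as the last step left them, time stands still between calls to the robot, and variables do not carry over. Pictures are saved under pics/ and viewed, and the job is handed in when it is done.

```bash
mkdir -p pics; ls; python3 - <<'E'
from workcell import bot
import cv2
o=bot.get_obs(); print({k:o[k] for k in('clock','eef_pos','tool_rot','grip_width')})
for n in('scene','top'):
    im=bot.camera(n); cv2.imwrite(f'pics/{n}0.png',im[:,:,::-1])
    print(n,bot.calibration(n))
print(bot.calibration('wrist'))
E
```

```text
pics
{'clock': 0.0, 'eef_pos': array([0.1508114 , 0.47607681, 0.23043265]), 'tool_rot': array([ 1.52800110e-01,  9.88256594e-01, -1.00155348e-03, -1.65061281e-04]), 'grip_width': 0.0852610609648038}
scene {'intrinsics': array([[435.83387624,   0.        , 314.84907713],
       [  0.        , 435.83387624, 242.3979874 ],
       [  0.        ,   0.        ,   1.        ]]), 'k1': -0.013297377437893665, 'xyz': array([ 0.76509717, -0.41855871,  0.705143  ]), 'attitude': array([ 0.90556394,  0.29073244, -0.09727839, -0.29319877])}
top {'intrinsics': array([[561.8119385 ,   0.        , 325.32634074],
       [  0.        , 561.8119385 , 241.43704546],
       [  0.        ,   0.        ,   1.        ]]), 'k1': -0.04015460796171138, 'xyz': array([ 0.23626295, -0.01447474,  1.30974391]), 'attitude': array([-0.69596826,  0.71126853, -0.07182073,  0.06757984])}
{'intrinsics': array([[392.29432926,   0.        , 319.76337969],
       [  0.        , 392.29432926, 239.37395545],
       [  0.        ,   0.        ,   1.        ]]), 'k1': -0.0787182300843764, 'tool_from_camera': array([[-9.13242425e-04, -9.61161211e-01, -2.75986037e-01,
         6.91003844e-02],
       [ 9.99999564e-01, -9.31249423e-04, -6.58047928e-05,
         3.11715438e-04],
       [-1.93762824e-04, -2.75985977e-01,  9.61161642e-01,
        -1.42701483e-01],
       [ 0.00000000e+00,  0.00000000e+00,  0.00000000e+00,
         1.00000000e+00]])}
```

View pics/top0.png

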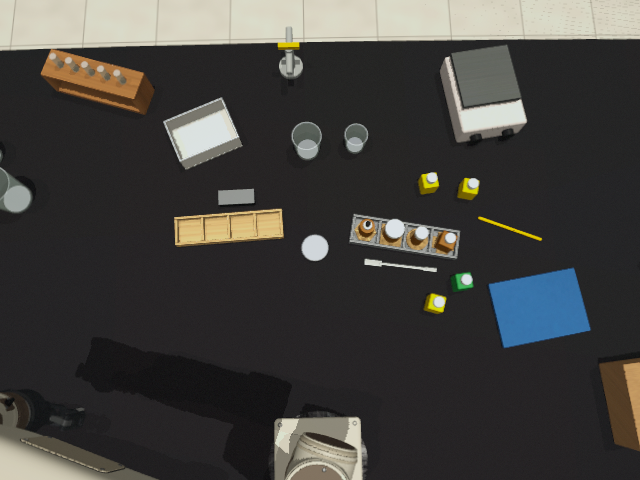

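View pics/scene0.png

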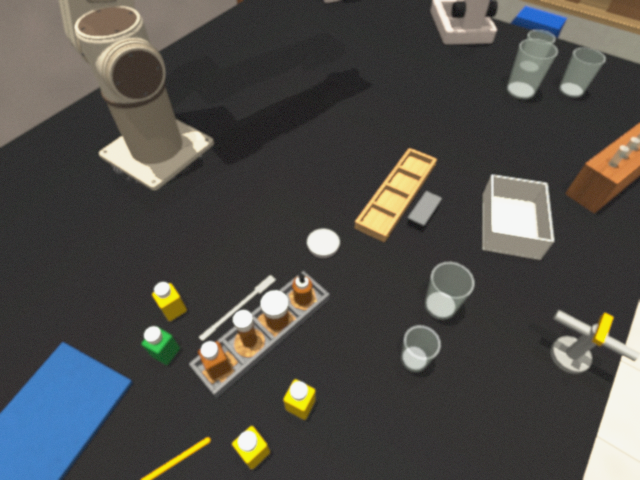

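```bash
cat > h.py <<'E'
import numpy as np,cv2
from scipy.spatial.transform import Rotation as R
from scipy.optimize import minimize
from workcell import bot
def cam(n,obs=None):
    c=bot.calibration(n);K=c['intrinsics'];d=np.array([c['k1'],0,0,0])
    if n=='wrist':
        obs=obs or bot.get_obs();T=np.eye(4);T[:3,:3]=R.from_quat(obs['tool_rot']).as_matrix();T[:3,3]=obs['eef_pos']
        T=T@c['tool_from_camera'];return K,d,T[:3,:3],T[:3,3]
    return K,d,R.from_quat(c['attitude']).as_matrix(),np.array(c['xyz'])
def proj(C,P):
    K,d,Rm,t=C;rv=cv2.Rodrigues(Rm.T)[0]
    return cv2.projectPoints(np.asarray(P,float).reshape(-1,1,3),rv,-Rm.T@t,K,d)[0].reshape(-1,2)
def ray(C,uv):
    K,d,Rm,t=C;p=cv2.undistortPoints(np.array([[uv]],float),K,d)[0,0];return t,Rm@np.array([p[0],p[1],1])
def onz(C,uv,z):
    t,r=ray(C,uv);return t+r*(z-t[2])/r[2]
def box(x,y,a,L=.068,W=.254,H=.022):
    P=np.array([[i*L/2,j*W/2,k] for i in(-1,1) for j in(-1,1) for k in(0,H)])
    c,s=np.cos(a),np.sin(a);return np.c_[x+c*P[:,0]-s*P[:,1],y+s*P[:,0]+c*P[:,1],P[:,2]]
def fitbox(masks,x0):  # masks: list of (C,mask)
    def cost(p):
        e=0
        for C,m in masks:
            h=cv2.convexHull(proj(C,box(*p)).astype(np.float32))
            im=np.zeros((480,640),np.uint8);cv2.fillConvexPoly(im,np.round(h*16).astype(np.int32),1,cv2.LINE_AA,4)
            e+=(im.astype(bool)!=m).sum()/m.sum()
        return e
    best=None
    for da in np.linspace(-.25,.25,6):
        r=minimize(cost,[x0[0],x0[1],da],method='Nelder-Mead',options=dict(initial_simplex=np.array([[x0[0],x0[1],da]]+[[x0[0]+.02,x0[1],da],[x0[0],x0[1]+.02,da],[x0[0],x0[1],da+.1]])))
        if best is None or r.fun<best.fun:best=r
    return best
def spots(n,t):
    return [(round(q['score'],2),np.round(np.array(q['point'])*[640,480],1)) for q in bot.spot_point(n,t)]
def hull(m):
    m=m.astype(np.uint8);n,l,s,_=cv2.connectedComponentsWithStats(m)
    ys,xs=np.nonzero(m);o=np.zeros_like(m);cv2.fillConvexPoly(o,cv2.convexHull(np.c_[xs,ys].astype(np.int32)),1);return o.astype(bool)
E
python3 - <<'E'
from h import *
Z=dict(vial=.05,jar=.041,square=.046,dropper=.048,rack=0,tray=0)
for n in('top','scene'):
    C=cam(n)
    for t in Z:
        for s,p in spots(n,t)[:6]: print(n,t,s,p,np.round(onz(C,p,Z[t])[:2],4))
for t in('rack','tray'):
    ms=[]
    for n in('top','scene'):
        q=bot.masks_of(n,t)[0];print(t,n,q['score'],np.round(np.array(q['extent'])*[640,480,640,480]))
        ms.append((cam(n),hull(q['pixels'])))
    x0=(.45,.17) if t=='rack' else (.45,-.2)
    for m in(ms,ms[:1],ms[1:]):
        r=fitbox(m,x0);print(t,r.x,r.fun)
print(bot.get_obs()['clock'])
E
```

```text
top vial 0.54 [417.5 236.9] [ 0.4943 -0.2366]
top jar 0.75 [392.7 233.8] [ 0.5047 -0.1811]
top square 0.94 [427.3 184.3] [ 0.6207 -0.2673]
top square 0.77 [434.9 302.9] [ 0.3427 -0.2684]
top square 0.68 [469. 186.] [ 0.6146 -0.3654]
top square 0.59 [462.6 279.7] [ 0.3937 -0.3347]
top square 0.54 [447.  240.5] [ 0.4852 -0.3049]
top dropper 0.59 [369.2 225.8] [ 0.5232 -0.1268]
top rack 0.7 [230.3 230.9] [0.5287 0.201 ]
top tray 0.76 [401.1 238.4] [ 0.5017 -0.206 ]
scene vial 0.63 [248.1 327.5] [ 0.4958 -0.2367]
scene vial 0.55 [246.8 343.7] [ 0.5125 -0.2592]
scene jar 0.55 [275.4 308.4] [ 0.5068 -0.1805]
scene jar 0.46 [277.5 318.7] [ 0.5217 -0.1934]
scene square 0.89 [247.2 447.7] [ 0.6126 -0.3748]
scene square 0.85 [214.4 358. ] [ 0.4852 -0.306 ]
scene square 0.64 [168.2 300.1] [ 0.3495 -0.2768]
scene square 0.6 [160.2 346.5] [ 0.4013 -0.3427]
scene square 0.6 [296.9 398. ] [ 0.6278 -0.2797]
scene dropper 0.87 [299.3 286.7] [ 0.517  -0.1261]
scene dropper 0.42 [302.  299.3] [ 0.5356 -0.1432]
scene rack 0.8 [396.7 194.3] [0.5324 0.2029]
scene tray 0.66 [261.8 334.3] [ 0.5031 -0.2187]
scene tray 0.48 [276.7 306.8] [ 0.4908 -0.1619]
rack top 0.81 [176. 206. 109.  41.]
rack scene 0.97 [352. 149.  84.  91.]
rack [0.53380117 0.20113941 0.05694841] 0.09620335624018957
rack [0.53527576 0.20245935 0.06575909] 0.02155549082435188
rack [0.53239328 0.1988541  0.0575291 ] 0.012839217974905165
tray top 0.57 [348. 215. 112.  46.]
tray scene 0.75 [192. 274. 137. 129.]
tray [ 0.50380346 -0.2139618  -0.17766585] 0.06139152106258611
tray [ 0.50380893 -0.21282189 -0.18025763] 0.04183266932270916
tray [ 0.50375522 -0.21395519 -0.17609751] 0.015784586815227482
0.9
```

```bash
python3 - <<'E'
import cv2
a=cv2.imread('pics/top0.png')[160:300,160:480];cv2.imwrite('pics/topc.png',cv2.resize(a,(800,350),interpolation=2))
a=cv2.imread('pics/scene0.png')[250:410,170:350];cv2.imwrite('pics/scc.png',cv2.resize(a,(660,586),interpolation=2))
E
```

```text
(no output)
```

View pics/topc.png

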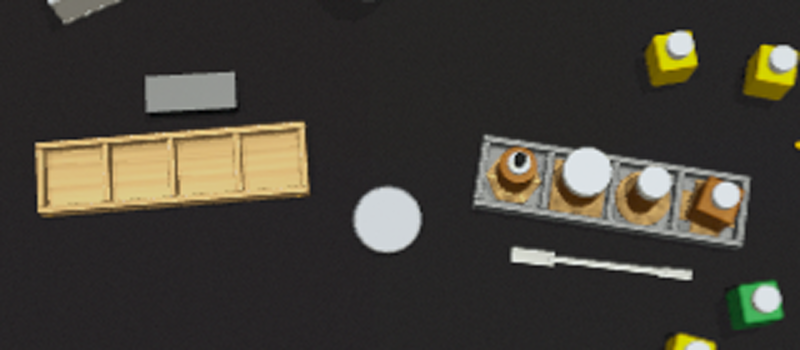

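View pics/scc.png

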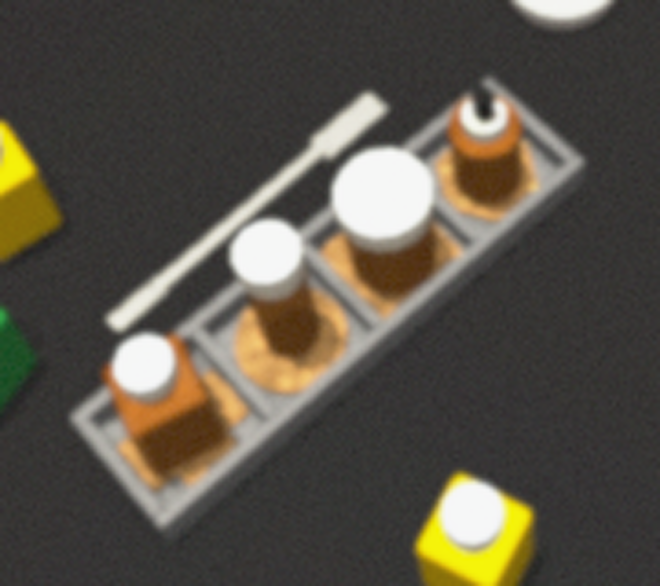

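The order from the robot's left is dropper (367,228), jar (394,230), vial (419,237), square (446,240).

These could be taken for the square bottle: yellow (429,183), yellow (469,188), yellow (436,303) and green (463,281). I reject all four by colour. The amber one in the tray's right compartment is the right one, and the crop confirms it.

Next I'll look at the rack with the wrist camera.

```bash
cat >> h.py <<'E'
def go(x,y,z,deg,o=None):
    "print shift/turn (scaled) to TCP world target with tool-y at world angle deg"
    o=o or bot.get_obs();M=R.from_quat(o['tool_rot']).as_matrix()
    s=M.T@(np.array([x,y,z])-o['eef_pos']);a=np.degrees(np.arctan2(M[1,1],M[0,1]))
    t=-((deg-a+90)%180-90) if abs(((deg-a+180)%360)-180)>100 else -(((deg-a+180)%360)-180)
    print('shift',np.round(s,4),'turn',round(t/120,4),'n',np.linalg.norm(s)/.0625,abs(t)/10.7)
E
python3 - <<'E'
from h import *
go(.53,.22,.25,3.5)
E
```

```text
shift [-0.4388 -0.1302 -0.0187] turn 0.5744 n 7.329650672855611 6.441415816466338
```

```bash
python3 -m inch '[[-0.439,-0.13,-0.019,0.574,0],[-0.439,-0.13,-0.019,0.574,0],[-0.439,-0.13,-0.019,0.574,0],[-0.439,-0.13,-0.019,0.574,0],[-0.439,-0.13,-0.019,0.574,0],[-0.439,-0.13,-0.019,0.574,0],[-0.439,-0.13,-0.019,0.574,0],[-0.439,-0.13,-0.019,0.574,0],[-0.439,-0.13,-0.019,0.574,0],[-0.439,-0.13,-0.019,0.574,0]]'
cat > look.py <<'E'
from h import *
import sys
o=bot.get_obs();im=bot.camera('wrist');cv2.imwrite(sys.argv[1],im[:,:,::-1]);C=cam('wrist',o)
print(o['clock'],o['eef_pos'],R.from_quat(o['tool_rot']).as_matrix()[:,1],o['joint_pos'].round(2),o['ft_force'].round(1))
for a in sys.argv[2:]:
    if a in('rack','tray'):
        for q in bot.masks_of('wrist',a)[:1]:
            m=hull(q['pixels']);r=fitbox([(C,m)],(.53,.2) if a=='rack' else (.5,-.21));print(a,q['score'],r.x,r.fun)
    else:
        for s,p in spots('wrist',a)[:3]: print(a,s,p,onz(C,p,dict(vial=.05,jar=.041,square=.046,dropper=.048)[a])[:2].round(4))
E
python3 look.py pics/w1.png rack
```

```text
clock: 2.15
eef_pos: [0.5291, 0.2209, 0.2502]
tool_rot: [0.684, 0.729, -0.0, -0.0]
ft_force: [0.7, 0.2, -0.2]
grip_width: 0.0855
2.15 [0.52914684 0.22092922 0.25018907] [ 0.9979938   0.06330267 -0.00106859] [0.4  0.38 0.25 1.44 0.   1.9 ] [ 0.7  0.2 -0.2]
rack 0.56 [0.53572082 0.19964756 0.05731467] 0.016640781007321942
```

View pics/w1.png

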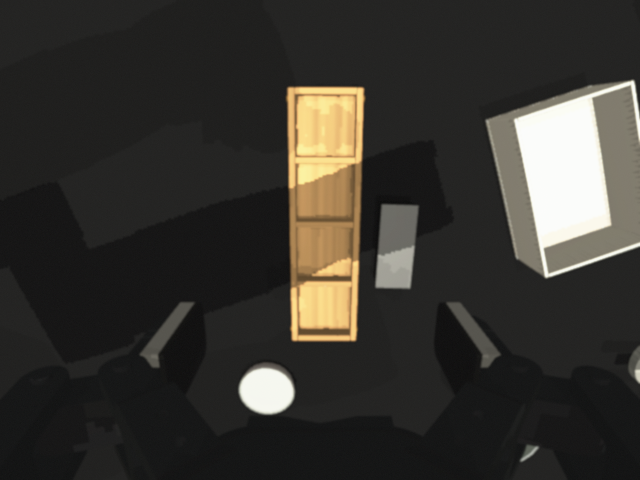

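The wrist view shows the rack upright in the image (288–363, 88–340), and its fit agrees with the other cameras. The grey block stands about 15 mm beyond the rack on the far side (375–418, 205–288), so I'll open only partly when releasing. Now the tray.

```bash
python3 - <<'E'
from h import *
go(.503,-.20,.26,-10.2)
E
```

```text
shift [-0.4188 -0.053  -0.0096] turn 0.1157 n 6.7557522873554605 1.2973320223010414
```

```bash
python3 -m inch '[[-0.419,-0.053,-0.01,0.116,0.2],[-0.419,-0.053,-0.01,0.116,0.2],[-0.419,-0.053,-0.01,0.116,0.2],[-0.419,-0.053,-0.01,0.116,0.2],[-0.419,-0.053,-0.01,0.116,0.2],[-0.419,-0.053,-0.01,0.116,0.2],[-0.419,-0.053,-0.01,0.116,0.2],[-0.419,-0.053,-0.01,0.116,0.2],[-0.419,-0.053,-0.01,0.116,0.2]]'
python3 look.py pics/w2.png tray dropper jar vial square
```

```text
clock: 3.38
eef_pos: [0.5031, -0.2, 0.2604]
tool_rot: [0.768, 0.641, 0.0, -0.0]
ft_force: [0.1, -0.1, 0.3]
grip_width: 0.0685
3.375 [ 0.50312152 -0.20004947  0.2604377 ] [ 9.83869824e-01 -1.78885872e-01 -1.19311720e-04] [-0.38  0.31  0.18  1.44  0.    1.37] [ 0.1 -0.1  0.3]
tray 0.95 [ 0.50477415 -0.21317177 -0.18394201] 0.015024278777492146
dropper 0.89 [327.  117.6] [ 0.5244 -0.1238]
jar 0.97 [326.  184.7] [ 0.5131 -0.1825]
vial 0.56 [317.  249.2] [ 0.4942 -0.2396]
square 0.95 [461.2 258. ] [ 0.6299 -0.2749]
square 0.86 [242.6 349. ] [ 0.398  -0.3339]
square 0.78 [179.1 301.7] [ 0.3475 -0.2704]
```

View pics/w2.png

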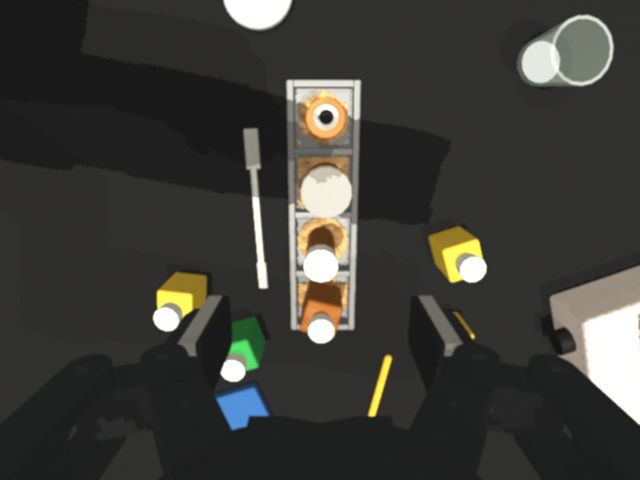

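```bash
python3 - <<'E'
from h import *
C=cam('wrist')
for n,uv,z in(('dropper',(326,117),.088),('jar',(326,191.5),.074),('vial',(321,264),.092),('square',(321,328.5),.084)): print(n,onz(C,uv,z).round(4))
def bodies(x,y,a): # glass box
    P=box(x,y,a,.036,.036,.054);P[:,2]+=.008;return P
im=cv2.imread('pics/w2.png')
for a,col in((-.18-.26,(0,255,0)),(-.18-.35,(255,0,0))):
    P=bodies(.486,-.3055,a)[1::2][[0,1,3,2]]
    cv2.polylines(im,[np.round(proj(C,P)*16).astype(np.int32)],True,col,1,cv2.LINE_AA,4)
c=cv2.resize(im[60:350,260:400],None,fx=2,fy=2)
d=cv2.resize(im[260:350,270:370],(600,540),interpolation=2)
cv2.imwrite('pics/w2c.png',d)
ms=bot.masks_of('wrist','square')
for q in ms: print(q['score'],np.round(np.array(q['extent'])*[640,480,640,480]))
for n in('top','scene'):
    pass
E
```

```text
dropper [ 0.5231 -0.1242  0.088 ]
jar [ 0.5128 -0.1836  0.074 ]
vial [ 0.4982 -0.2404  0.092 ]
square [ 0.4866 -0.3044  0.084 ]
0.9 [223. 317.  41.  64.]
0.71 [155. 273.  53.  58.]
0.65 [300. 285.  43.  53.]
0.61 [433. 227.  52.  57.]
```

View pics/w2c.png

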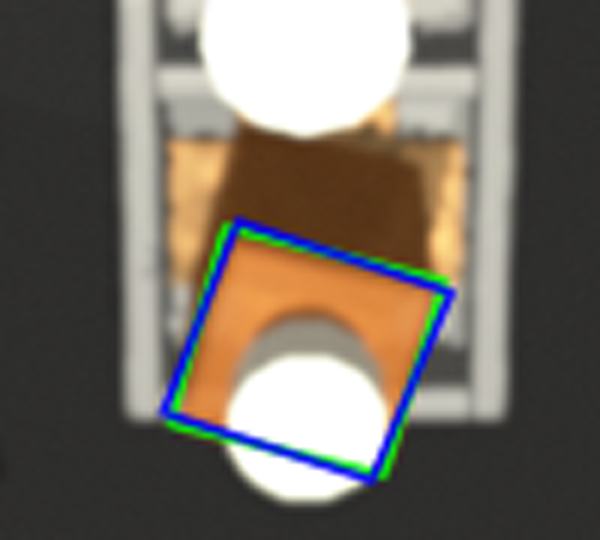

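Square yaw is about −28°, and the green and blue outlines fit the amber body. Now the dropper.

```bash
python3 - <<'E'
from h import *
go(.522,-.1243,.13,-10.2)
go(.522,-.1243,.027,-10.2)
E
```

```text
shift [0.0781 0.0047 0.1304] turn -0.0006 n 2.4334054334593267 0.0071685971067384805
shift [0.0781 0.0047 0.2334] turn -0.0006 n 3.938876886318037 0.0071685971067384805
```

```bash
python3 -m inch '[[0.078,0.005,0.05,0,0.25],[0.078,0.005,0.08,0,0.25],[0.078,0.005,0.13,0,0.25],[0.078,0.005,0.18,0,0.25],[0.078,0.005,0.21,0,0.25],[0.078,0.005,0.233,0,0.25],[0.078,0.005,0.233,0,0.25],[0.078,0.005,0.233,0,0.25]]'
python3 look.py pics/w3.png
```

```text
clock: 4.72
eef_pos: [0.523, -0.1255, 0.0282]
tool_rot: [0.768, 0.64, 0.0, 0.001]
ft_force: [-0.5, -0.5, 1.0]
grip_width: 0.064
4.725 [ 0.52296519 -0.12549909  0.02819515] [ 0.98370523 -0.17978409  0.00130392] [-0.24  0.49 -0.21  0.88 -0.    1.52] [-0.5 -0.5  1. ]
```

View pics/w3.png

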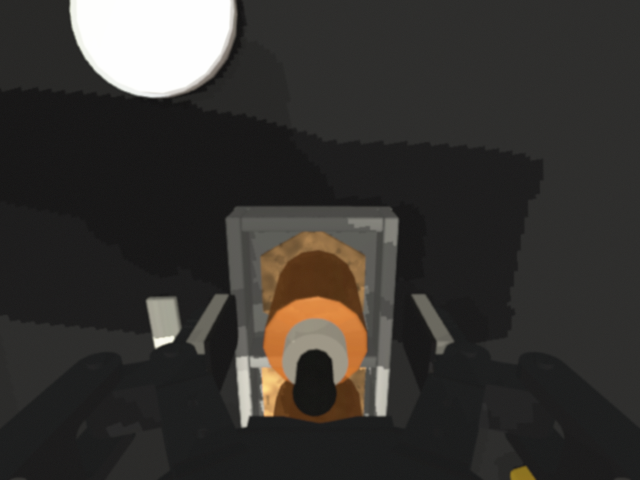

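```bash
python3 - <<'E'
from h import *
C=cam('wrist');print(onz(C,(315,338),.058),onz(C,(315,400),.088))
E
python3 -m inch '[[0,0,0,0,0.7],[0,0,0,0,0.9],[0,0,0,0,0.9],[0,0,0,0,0.9],[0,0,0,0,0.9]]'
```

```text
[ 0.52339453 -0.12132004  0.058     ] [ 0.52355551 -0.12183342  0.088     ]
clock: 5.4
eef_pos: [0.5232, -0.1258, 0.0286]
tool_rot: [0.768, 0.64, 0.001, 0.001]
ft_force: [-0.5, 0.6, 6.5]
grip_width: 0.0336
```

```bash
python3 - <<'E'
from h import *
go(.523,-.1255,.15,-10.2)
go(.5404,.104,.15,3.3)
go(.5404,.104,.045,3.3)
E
```

```text
shift [ 2.000e-04  1.000e-04 -1.214e-01] turn -0.0015 n 1.941676840344546 0.01686934500146308
shift [ 0.2291 -0.0242 -0.1214] turn -0.114 n 4.166437767270229 1.2785515879921174
shift [ 0.2291 -0.0244 -0.0164] turn -0.114 n 3.6956179901997275 1.2785515879921174
```

```bash
python3 -m inch '[[0,0,-0.03,0,0.9],[0,0,-0.08,0,0.9],[0.01,0,-0.12,0,0.9],[0.05,-0.005,-0.121,-0.03,0.9],[0.105,-0.012,-0.121,-0.06,0.9],[0.16,-0.018,-0.121,-0.1,0.9],[0.205,-0.022,-0.121,-0.114,0.9],[0.229,-0.024,-0.121,-0.114,0.9],[0.229,-0.024,-0.121,-0.114,0.9],[0.229,-0.024,-0.121,-0.114,0.9]]'
python3 look.py pics/w4.png rack
```

```text
clock: 6.65
eef_pos: [0.5395, 0.1035, 0.1481]
tool_rot: [0.687, 0.727, -0.0, -0.0]
ft_force: [0.4, -1.4, -1.2]
grip_width: 0.0337
6.65 [0.53952484 0.10352354 0.14808697] [ 9.98352330e-01  5.73773086e-02 -6.84770654e-04] [ 0.19  0.39 -0.01  1.17 -0.    1.7 ] [ 0.4 -1.4 -1.2]
rack 0.75 [0.53478998 0.20024401 0.06356151] 0.03253534133693259
```

View pics/w4.png

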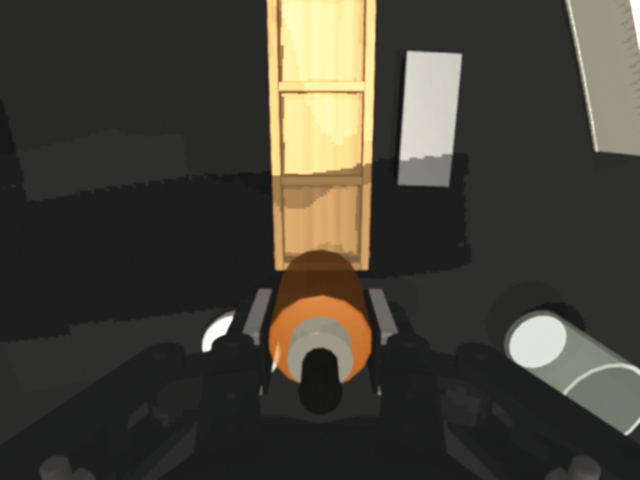

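```bash
python3 -m inch '[[0,0.001,0.04,0,0.9],[0,0.001,0.08,0,0.9],[0,0.001,0.1,0,0.9],[0,0.001,0.112,0,0.9],[0,0.001,0.117,0,0.9],[0,0.001,0.117,0,0.9]]'
python3 look.py pics/w5.png
```

```text
clock: 7.5
eef_pos: [0.5413, 0.1039, 0.0318]
tool_rot: [0.687, 0.727, 0.0, 0.0]
ft_force: [0.4, 0.6, -0.7]
grip_width: 0.0335
7.5 [0.54131247 0.10389468 0.03176854] [9.98369784e-01 5.70708916e-02 8.29140848e-04] [ 0.19  0.5  -0.16  0.9  -0.    1.7 ] [ 0.4  0.6 -0.7]
```

View pics/w5.png

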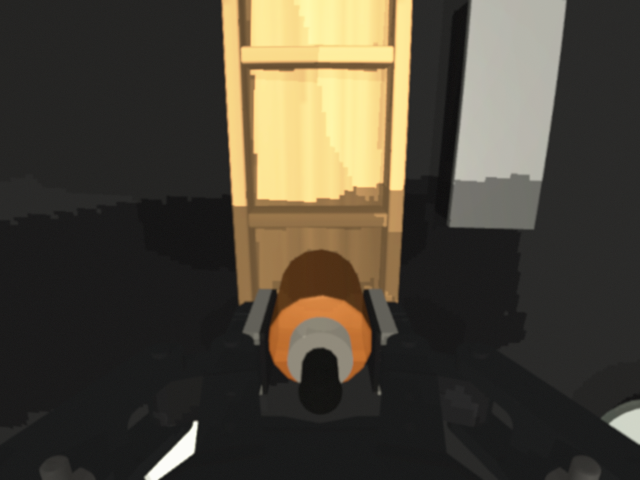

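```bash
cat > ov.py <<'E'
from h import *
import sys
src,dst=sys.argv[1:3];rx,ry,ra=.535,.2,.058
if len(sys.argv)>3: rx,ry,ra=map(float,sys.argv[3:6])
C=cam('wrist');im=cv2.imread(src)
c,s=np.cos(ra),np.sin(ra)
for yc in(.093,.031,-.031,-.093):
    q=np.array([[i*.028,yc+j*.028] for i,j in((-1,-1),(1,-1),(1,1),(-1,1))])
    P=np.c_[rx+c*q[:,0]-s*q[:,1],ry+s*q[:,0]+c*q[:,1],np.full(4,.022)]
    if ((P-C[3])@C[2][:,2]).min()>.05:
        cv2.polylines(im,[np.round(proj(C,P)*16).astype(np.int32)],True,(0,255,0),1,cv2.LINE_AA,4)
cv2.imwrite(dst,im)
E
python3 ov.py pics/w5.png pics/w5o.png
```

```text
(no output)
```

View pics/w5o.png

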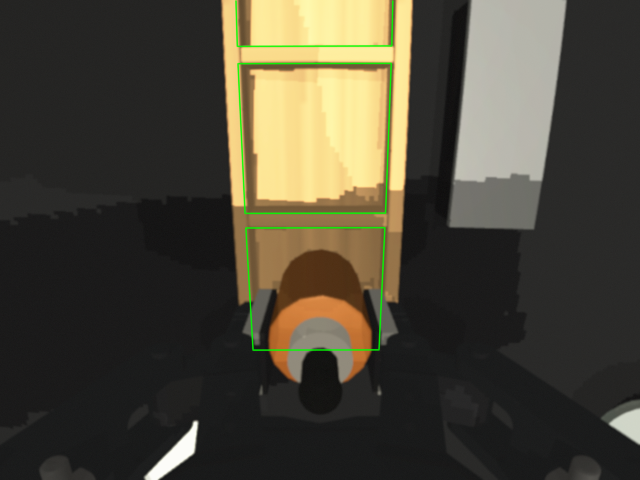

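The rack model matches the view to 1–2 px. Lowering the last 5 mm slowly.

```bash
python3 -m inch '[[0,0,0.002,0,0.9],[0,0,0.003,0,0.9],[0,0,0.004,0,0.9],[0,0,0.0045,0,0.9],[0,0,0.0045,0,0.9]]'
```

```text
clock: 8.18
eef_pos: [0.5408, 0.1041, 0.0268]
tool_rot: [0.686, 0.727, -0.0, -0.0]
ft_force: [-0.4, 0.9, -0.6]
grip_width: 0.0334
```

```bash
python3 -m inch '[[0,0,0.0007,0,0.9],[0,0,0.0007,0,0.9]]';python3 -m inch '[[0,0,0.0007,0,0.9],[0,0,0.0007,0,0.9]]'
```

```text
clock: 8.43
eef_pos: [0.5409, 0.1042, 0.0267]
tool_rot: [0.686, 0.727, 0.0, 0.0]
ft_force: [-2.4, 0.1, 5.0]
grip_width: 0.0337
clock: 8.68
eef_pos: [0.5409, 0.1042, 0.0266]
tool_rot: [0.686, 0.727, 0.0, 0.0]
ft_force: [-3.6, -1.5, 9.2]
grip_width: 0.0334
```

Contact with the floor (9 N upward). Now a slow release with partial opening, then rise.

```bash
python3 -m inch '[[0,0,-0.0007,0,0.6],[0,0,-0.001,0,0.5],[0,0,-0.001,0,0.3],[0,0,-0.001,0,0.27],[0,0,-0.02,0,0.25],[0,0,-0.06,0,0.25],[0,0,-0.11,0,0.25],[0,0,-0.15,0,0.25],[0,0,-0.15,0,0.25],[0,0,-0.15,0,0.25]]'
python3 look.py pics/w6.png dropper; python3 ov.py pics/w6.png pics/w6o.png; python3 - <<'E'
from h import *
go(.512,-.182,.15,-10.2)
go(.512,-.182,.027,-10.2)
E
```

```text
clock: 9.93
eef_pos: [0.5405, 0.1041, 0.1748]
tool_rot: [0.686, 0.727, -0.0, -0.0]
ft_force: [0.2, 0.5, -0.4]
grip_width: 0.0643
9.925 [0.54048271 0.10406092 0.1748457 ] [ 9.98341218e-01  5.75702542e-02 -6.92027898e-04] [0.19 0.37 0.04 1.24 0.   1.7 ] [ 0.2  0.5 -0.4]
dropper 0.9 [320.  225.7] [0.5413 0.1068]
shift [-0.2838 -0.0441  0.024 ] turn 0.1125 n 4.61185328735943 1.2616890109772612
shift [-0.2838 -0.0437  0.147 ] turn 0.1125 n 5.161083884964852 1.2616890109772612
```

View pics/w6o.png

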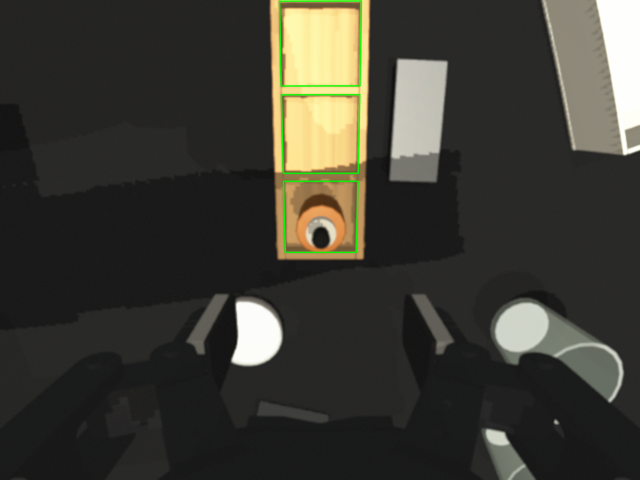

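The dropper stands centred in the rightmost compartment (320,230). Next the jar.

```bash
python3 -m inch '[[-0.06,-0.01,0,0.03,0.25],[-0.12,-0.02,0,0.06,0.25],[-0.18,-0.03,0,0.09,0.25],[-0.24,-0.04,0,0.112,0.25],[-0.283,-0.044,0.01,0.112,0.25],[-0.283,-0.044,0.05,0.112,0.25],[-0.283,-0.044,0.09,0.112,0.25],[-0.283,-0.044,0.13,0.112,0.25],[-0.283,-0.044,0.147,0.112,0.25],[-0.283,-0.044,0.147,0.112,0.25]]'
python3 look.py pics/w7.png
```

```text
clock: 11.28
eef_pos: [0.5105, -0.18, 0.0254]
tool_rot: [0.767, 0.642, -0.002, -0.003]
ft_force: [-0.1, -0.4, -0.4]
grip_width: 0.064
11.275 [ 0.51052709 -0.18002351  0.02538575] [ 0.98435677 -0.17605457 -0.0068216 ] [-0.34  0.5  -0.19  0.89 -0.    1.41] [-0.1 -0.4 -0.4]
```

View pics/w7.png

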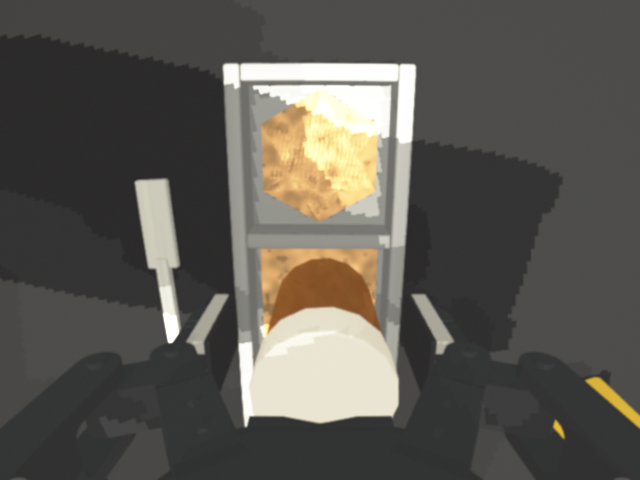

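```bash
python3 - <<'E'
from h import *
o=bot.get_obs();C=cam('wrist',o);M=R.from_quat(o['tool_rot']).as_matrix()
p=onz(C,(323,308),.058);print((M.T@(p-o['eef_pos']))[:2]-[.022,0], o['eef_pos'])
E
python3 -m inch '[[0,0,0,0,0.6],[0,0,0,0,0.8],[0,0,0,0,0.8],[0,0,0,0,0.8],[0,0,0,0,0.8]]'
```

```text
[-0.00618214  0.00186075] [ 0.51193345 -0.18050001  0.02695121]
clock: 11.95
eef_pos: [0.5139, -0.1812, 0.0293]
tool_rot: [0.767, 0.642, 0.0, 0.001]
ft_force: [-1.1, 0.3, 4.9]
grip_width: 0.042
```

```bash
python3 -m inch '[[0,0,-0.03,0,0.8],[0,0,-0.08,0,0.8],[0,0,-0.12,0,0.8],[0,0,-0.12,0,0.8],[0,0,-0.12,0,0.8]]'; python3 look.py pics/w8.png
python3 - <<'E'
from h import *
go(.5368,.1691,.15,3.3)
E
```

```text
clock: 12.58
eef_pos: [0.5124, -0.1806, 0.1473]
tool_rot: [0.767, 0.642, -0.0, -0.001]
ft_force: [-0.9, -0.4, -0.4]
grip_width: 0.0424
12.575 [ 0.51243318 -0.18063296  0.1473487 ] [ 0.98438762 -0.17600492 -0.00180945] [-0.34  0.38 -0.03  1.17  0.    1.41] [-0.9 -0.4 -0.4]
shift [ 0.3485 -0.0371 -0.003 ] turn -0.112 n 5.607946535368833 1.2560974144900237
```

View pics/w8.png

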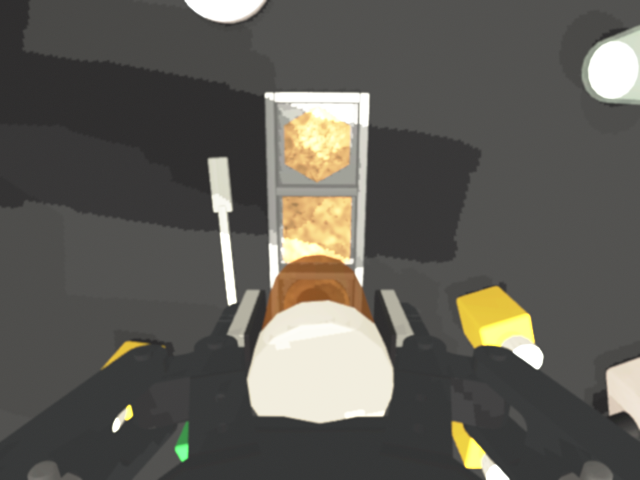

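```bash
cat > inhand.py <<'E'
import numpy as np,cv2
from h import bot
T=bot.calibration('wrist');A=T['tool_from_camera'];K=T['intrinsics'];d=np.array([T['k1'],0,0,0])
def tool_at(uv,z):
    p=cv2.undistortPoints(np.array([[uv]],float),K,d)[0,0];r=A[:3,:3]@np.array([p[0],p[1],1]);t=A[:3,3]
    return t+r*(z-t[2])/r[2]
E
python3 - <<'E'
from inhand import *
print('jar base',tool_at((318,256),.020)-[.021,0,0],'lid',tool_at((320,302),-.030)-[.022,0,0])
# dropper check: base edge row 250, shoulder centre 338
print('drop base',tool_at((320,250),.020)-[.0175,0,0], tool_at((320,296),-.030)-[.0175,0,0])
E
```

```text
jar base [-0.00505113  0.00010372  0.02      ] lid [-0.00461787  0.00092552 -0.03      ]
drop base [0.00119591 0.00097936 0.02      ] [ 0.00193268  0.00092702 -0.03      ]
```

```bash
python3 -m inch '[[0.05,-0.005,-0.003,-0.02,0.8],[0.105,-0.011,-0.003,-0.05,0.8],[0.165,-0.018,-0.003,-0.08,0.8],[0.225,-0.024,-0.003,-0.112,0.8],[0.285,-0.03,-0.003,-0.112,0.8],[0.33,-0.035,-0.003,-0.112,0.8],[0.353,-0.037,-0.003,-0.112,0.8],[0.353,-0.037,-0.003,-0.112,0.8],[0.353,-0.037,-0.003,-0.112,0.8]]'
python3 -m inch '[[0,0,0.04,0,0.8],[0,0,0.08,0,0.8],[0,0,0.1,0,0.8],[0,0,0.112,0,0.8],[0,0,0.115,0,0.8],[0,0,0.115,0,0.8],[0,0,0.115,0,0.8]]'
python3 look.py pics/w9.png;python3 ov.py pics/w9.png pics/w9o.png
```

```text
clock: 13.75
eef_pos: [0.538, 0.1723, 0.1499]
tool_rot: [0.687, 0.727, -0.002, -0.001]
ft_force: [0.5, -0.3, -2.2]
grip_width: 0.042
clock: 14.62
eef_pos: [0.5398, 0.1733, 0.0375]
tool_rot: [0.686, 0.727, 0.001, 0.001]
ft_force: [-0.4, 0.1, -1.4]
grip_width: 0.0423
14.625 [0.53980162 0.17325318 0.03751856] [0.99834409 0.05748653 0.00209372] [ 0.31  0.52 -0.11  0.93 -0.    1.82] [-0.4  0.1 -1.4]
```

View pics/w9o.png

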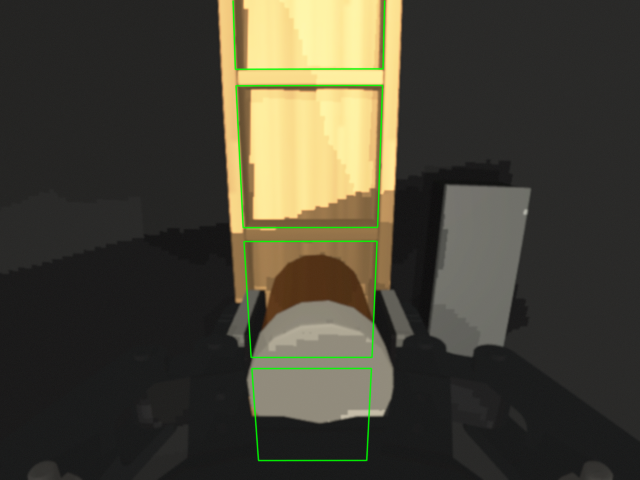

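```bash
python3 - <<'E'
from inhand import *
from h import *
a=tool_at((318,241),.0155);b=tool_at((318,255),.020);print('gap left side',a[0]-b[0])
C=cam('wrist');o=bot.get_obs();print(o['eef_pos'])
for z in(.0,.02,.03): print(z,tool_at((429,345),o['eef_pos'][2]-z)[:2], tool_at((372,290),o['eef_pos'][2]-.022)[:2])
E
python3 -m inch '[[0,-0.001,0.004,0,0.8],[0,-0.001,0.007,0,0.8],[0,-0.001,0.009,0,0.8],[0,-0.001,0.0098,0,0.8],[0,-0.001,0.0098,0,0.8]]'
python3 -m inch '[[0,0,0.0007,0,0.8],[0,0,0.0007,0,0.8]]'
```

```text
gap left side 0.007674357047551657
[0.53972045 0.17328752 0.03744342]
0.0 [-0.03942274  0.05816595] [0.00156239 0.02369962]
0.02 [-0.02728378  0.05180478] [0.00156239 0.02369962]
0.03 [-0.0212143   0.04862419] [0.00156239 0.02369962]
clock: 15.3
eef_pos: [0.5376, 0.173, 0.0274]
tool_rot: [0.686, 0.727, -0.0, -0.0]
ft_force: [-2.1, -0.4, 5.2]
grip_width: 0.0425
clock: 15.55
eef_pos: [0.5377, 0.173, 0.0273]
tool_rot: [0.686, 0.727, 0.0, -0.0]
ft_force: [-4.8, -2.0, 9.1]
grip_width: 0.0425
```

```bash
python3 -m inch '[[0,0,-0.0007,0,0.45],[0,0,-0.001,0,0.4],[0,0,-0.001,0,0.37],[0,0,-0.001,0,0.37],[0,0,-0.02,0,0.37],[0,0,-0.06,0,0.3],[0,0,-0.11,0,0.25],[0,0,-0.15,0,0.25],[0,0,-0.15,0,0.25],[0,0,-0.15,0,0.25]]'
python3 look.py pics/w10.png jar; python3 ov.py pics/w10.png pics/w10o.png; python3 - <<'E'
from h import *
go(.4968,-.238,.15,-10.2)
go(.4968,-.238,.034,-10.2)
E
```

```text
clock: 16.8
eef_pos: [0.5376, 0.1729, 0.1753]
tool_rot: [0.686, 0.727, -0.0, -0.0]
ft_force: [-0.4, 0.2, -0.6]
grip_width: 0.0645
16.8 [0.53755134 0.17285691 0.17534239] [ 9.98340032e-01  5.75900186e-02 -7.55333579e-04] [ 0.31  0.4   0.08  1.25 -0.    1.82] [-0.4  0.2 -0.6]
shift [-0.4076 -0.0636  0.0248] turn 0.1125 n 6.612967012448056 1.2616515449682222
shift [-0.4075 -0.0632  0.1408] turn 0.1125 n 6.972408087234651 1.2616515449682222
```

View pics/w10o.png

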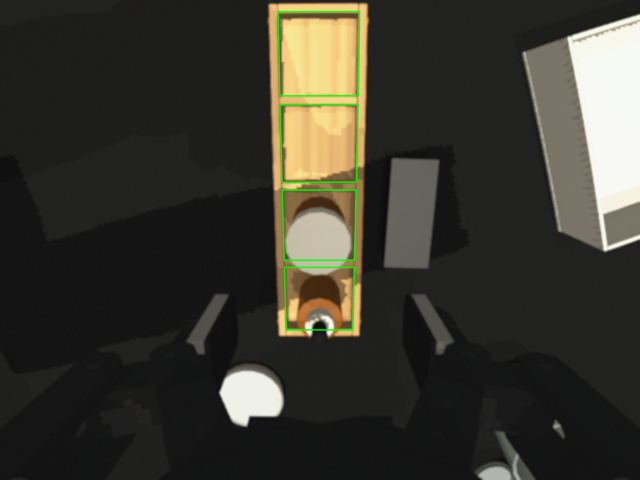

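Jar stands in the second compartment from the right (318,240). Next the vial.

```bash
python3 -m inch '[[-0.06,-0.01,0,0.03,0.25],[-0.12,-0.02,0,0.06,0.25],[-0.18,-0.03,0,0.09,0.25],[-0.24,-0.04,0,0.112,0.25],[-0.3,-0.05,0,0.112,0.25],[-0.36,-0.058,0,0.112,0.25],[-0.409,-0.063,0,0.112,0.25],[-0.409,-0.063,0,0.112,0.25],[-0.409,-0.063,0,0.112,0.25]]'
python3 look.py pics/w11.png vial
```

```text
clock: 18.02
eef_pos: [0.4977, -0.2385, 0.1745]
tool_rot: [0.767, 0.642, -0.0, -0.001]
ft_force: [0.2, 0.2, 0.4]
grip_width: 0.0643
18.025 [ 0.49774272 -0.2384763   0.17447745] [ 0.98428351 -0.17657259 -0.00284457] [-0.45  0.37  0.04  1.24  0.    1.3 ] [0.2 0.2 0.4]
vial 0.95 [320.5 233.7] [ 0.4984 -0.2407]
```

View pics/w11.png

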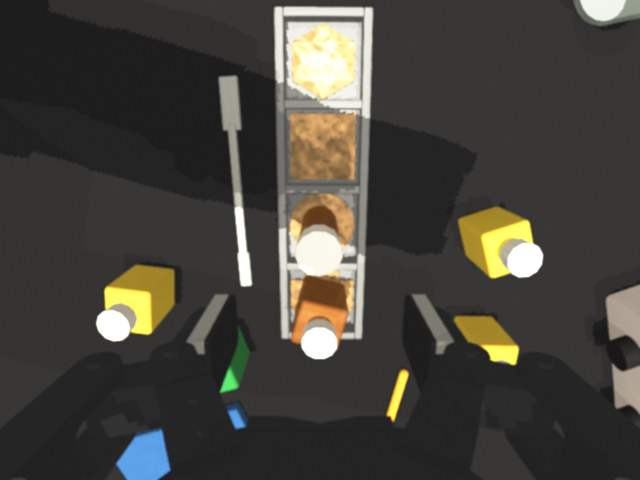

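```bash
python3 -m inch '[[-0.002,0.001,0.04,0,0.25],[-0.002,0.001,0.08,0,0.25],[-0.002,0.001,0.115,0,0.25],[-0.002,0.001,0.135,0,0.25],[-0.002,0.001,0.14,0,0.3],[-0.002,0.001,0.14,0,0.4],[-0.002,0.001,0.14,0,0.6],[-0.002,0.001,0.14,0,0.85],[-0.002,0.001,0.14,0,0.95],[-0.002,0.001,0.14,0,0.95]]'
python3 -m inch '[[0,0,0,0,0.95],[0,0,0,0,0.95]]'
python3 -m inch '[[0,0,-0.03,0,0.95],[0,0,-0.08,0,0.95],[0,0,-0.12,0,0.95],[0,0,-0.12,0,0.95],[0,0,-0.12,0,0.95]]'; python3 look.py pics/w12.png
python3 - <<'E'
from h import *
go(.5332,.2309,.155,3.3)
E
```

```text
clock: 19.38
eef_pos: [0.5002, -0.2414, 0.0372]
tool_rot: [0.767, 0.642, 0.001, 0.001]
ft_force: [-1.0, 0.5, 6.5]
grip_width: 0.0267
clock: 19.62
eef_pos: [0.5002, -0.2414, 0.0372]
tool_rot: [0.767, 0.642, 0.001, 0.001]
ft_force: [-1.2, 0.9, 6.3]
grip_width: 0.0265
clock: 20.25
eef_pos: [0.4986, -0.2409, 0.1552]
tool_rot: [0.767, 0.642, -0.0, -0.001]
ft_force: [0.0, 0.5, -0.8]
grip_width: 0.0268
20.25 [ 0.49860381 -0.24090329  0.15517404] [ 0.9843561  -0.17618655 -0.00117006] [-0.45  0.39  0.01  1.19 -0.    1.3 ] [ 0.   0.5 -0.8]
shift [ 4.704e-01 -4.860e-02 -1.000e-04] turn -0.112 n 7.565603067401544 1.2565345550929103
```

View pics/w12.png

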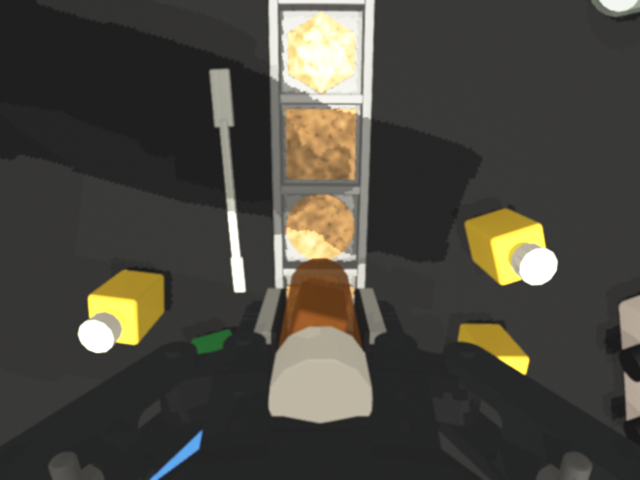

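```bash
python3 - <<'E'
from inhand import *
print(tool_at((320,258),.029)-[.014,0,0],tool_at((320,327),-.037)-[.0145,0,0])
E
python3 -m inch '[[0.05,-0.005,0,-0.02,0.95],[0.1,-0.01,0,-0.05,0.95],[0.155,-0.016,0,-0.08,0.95],[0.21,-0.022,0,-0.112,0.95],[0.265,-0.027,0,-0.112,0.95],[0.32,-0.033,0,-0.112,0.95],[0.375,-0.039,0,-0.112,0.95],[0.43,-0.045,0,-0.112,0.95],[0.47,-0.0486,0,-0.112,0.95],[0.47,-0.0486,0,-0.112,0.95]]'
python3 -m inch '[[0,0,0,0,0.95],[0,0,0,0,0.95]]'
```

```text
[-0.00202074  0.00098395  0.029     ] [-0.00207839  0.00091458 -0.037     ]
clock: 21.55
eef_pos: [0.5329, 0.2326, 0.1534]
tool_rot: [0.685, 0.729, -0.002, -0.001]
ft_force: [-0.3, -0.4, -0.6]
grip_width: 0.0263
clock: 21.8
eef_pos: [0.5337, 0.2287, 0.1552]
tool_rot: [0.687, 0.727, -0.001, -0.0]
ft_force: [0.5, 0.5, -0.2]
grip_width: 0.0268
```

```bash
python3 -m inch '[[0.003,0,0.03,0,0.95],[0.003,0,0.065,0,0.95],[0.003,0,0.09,0,0.95],[0.003,0,0.105,0,0.95],[0.003,0,0.11,0,0.95],[0.003,0,0.11,0,0.95],[0.003,0,0.11,0,0.95]]'
python3 look.py pics/w13.png;python3 ov.py pics/w13.png pics/w13o.png
```

```text
clock: 22.68
eef_pos: [0.5349, 0.2334, 0.0471]
tool_rot: [0.686, 0.727, 0.001, 0.0]
ft_force: [0.2, 0.7, -0.4]
grip_width: 0.0264
22.675 [0.53485492 0.23342208 0.04708507] [0.99834464 0.05747622 0.00211225] [ 0.41  0.54 -0.05  0.98 -0.    1.92] [ 0.2  0.7 -0.4]
```

View pics/w13o.png

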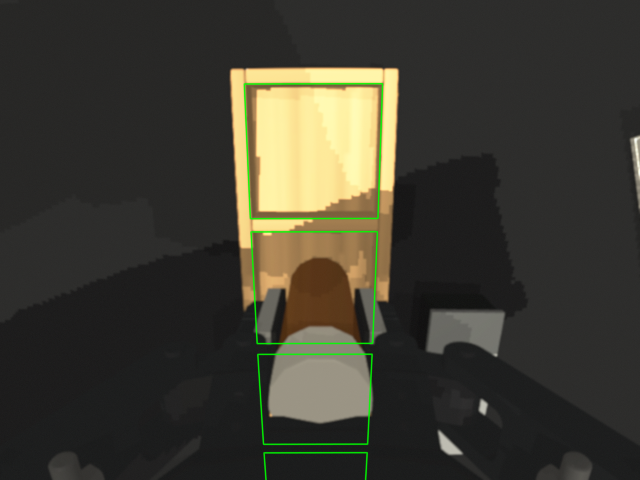

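```bash
python3 -m inch '[[0,0,0.004,0,0.95],[0,0,0.007,0,0.95],[0,0,0.008,0,0.95],[0,0,0.0088,0,0.95],[0,0,0.0088,0,0.95]]'
python3 -m inch '[[0,0,0.0007,0,0.95],[0,0,0.0007,0,0.95]]'
```

```text
clock: 23.35
eef_pos: [0.5339, 0.2331, 0.037]
tool_rot: [0.686, 0.727, -0.0, -0.0]
ft_force: [-0.1, 0.0, -0.4]
grip_width: 0.0267
clock: 23.6
eef_pos: [0.5339, 0.2331, 0.0364]
tool_rot: [0.686, 0.727, 0.0, 0.0]
ft_force: [0.5, -0.9, -0.2]
grip_width: 0.0267
```

```bash
python3 -m inch '[[0,0,0.0007,0,0.95],[0,0,0.0007,0,0.95]]';python3 -m inch '[[0,0,0.0007,0,0.95],[0,0,0.0007,0,0.95]]'
```

```text
clock: 23.85
eef_pos: [0.5339, 0.2331, 0.0356]
tool_rot: [0.686, 0.727, -0.0, -0.0]
ft_force: [0.8, 0.2, -1.5]
grip_width: 0.027
clock: 24.1
eef_pos: [0.534, 0.2332, 0.0353]
tool_rot: [0.686, 0.727, 0.0, 0.0]
ft_force: [-0.1, -0.1, 1.8]
grip_width: 0.0266
```

Touching. Release in small steps.

```bash
python3 -m inch '[[0,0,0.0002,0,0.62],[0,0,0,0,0.55],[0,0,0,0,0.48],[0,0,0,0,0.45],[0,0,-0.02,0,0.45],[0,0,-0.06,0,0.4],[0,0,-0.11,0,0.3],[0,0,-0.15,0,0.25],[0,0,-0.15,0,0.25],[0,0,-0.15,0,0.25]]'
python3 look.py pics/w14.png vial; python3 ov.py pics/w14.png pics/w14o.png; python3 - <<'E'
from h import *
go(.4863,-.305,.185,-28.1)
E
```

```text
clock: 25.35
eef_pos: [0.5336, 0.233, 0.1845]
tool_rot: [0.686, 0.727, -0.0, -0.0]
ft_force: [0.7, -0.5, -0.6]
grip_width: 0.0639
25.35 [0.5335835  0.23296136 0.18449048] [ 9.98338940e-01  5.76102620e-02 -6.46605175e-04] [ 0.41  0.43  0.15  1.29 -0.    1.92] [ 0.7 -0.5 -0.6]
vial 0.94 [322.1 230.8] [0.5363 0.2301]
shift [-0.5341 -0.0775 -0.0009] turn 0.2617 n 8.63531692824986 2.9346296702001182
```

View pics/w14o.png

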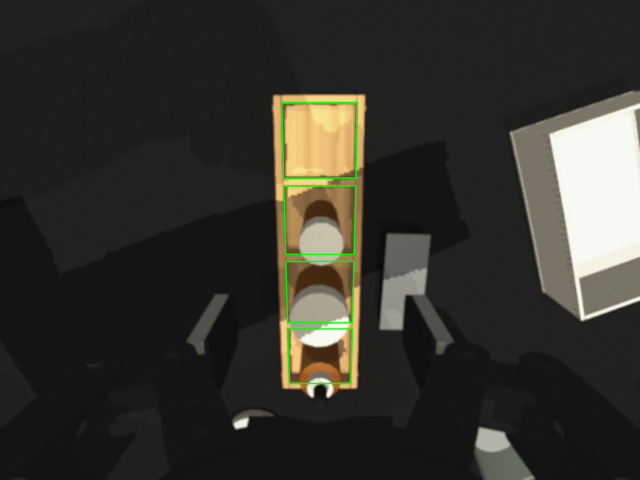

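The dropper, jar and vial all stand in their compartments. Now the square bottle.

```bash
python3 -m inch '[[-0.06,-0.009,0,0.06,0.25],[-0.12,-0.018,0,0.12,0.25],[-0.18,-0.026,0,0.19,0.25],[-0.24,-0.035,0,0.26,0.25],[-0.3,-0.044,0,0.262,0.25],[-0.36,-0.052,0,0.262,0.25],[-0.42,-0.061,0,0.262,0.25],[-0.48,-0.07,0,0.262,0.25],[-0.534,-0.0775,0,0.262,0.25],[-0.534,-0.0775,0,0.262,0.25]]'
python3 -m inch '[[0,0,0,0,0.25],[0,0,0,0,0.25]]'
python3 look.py pics/w15.png square
python3 - <<'E'
from h import *
C=cam('wrist');im=cv2.imread('pics/w15.png')
P=box(.486,-.3055,-.49,.036,.036,.054);P[:,2]+=.008
cv2.polylines(im,[np.round(proj(C,P[1::2][[0,1,3,2]])*16).astype(np.int32)],True,(0,255,0),1,cv2.LINE_AA,4)
cv2.imwrite('pics/w15o.png',im)
go(.486,-.3055,.03,-28.1)
E
```

```text
clock: 26.7
eef_pos: [0.4857, -0.3078, 0.1829]
tool_rot: [0.859, 0.511, -0.001, -0.001]
ft_force: [0.1, 1.3, -0.4]
grip_width: 0.0642
clock: 26.95
eef_pos: [0.4873, -0.3029, 0.1844]
tool_rot: [0.857, 0.515, -0.0, -0.001]
ft_force: [-0.4, 0.5, 0.5]
grip_width: 0.064
26.95 [ 0.48731516 -0.30290114  0.18444782] [ 0.88269241 -0.4699489  -0.00146633] [-0.56  0.41  0.12  1.28  0.    1.5 ] [-0.4  0.5  0.5]
square 0.9 [317.5 235.5] [ 0.483  -0.3086]
square 0.85 [235.4 313.2] [ 0.3953 -0.3343]
square 0.85 [144.9 270.9] [ 0.3513 -0.2706]
shift [-0.003  -0.0002  0.155 ] turn 0.0007 n 2.4797246185736737 0.00826979516413012
```

View pics/w15o.png

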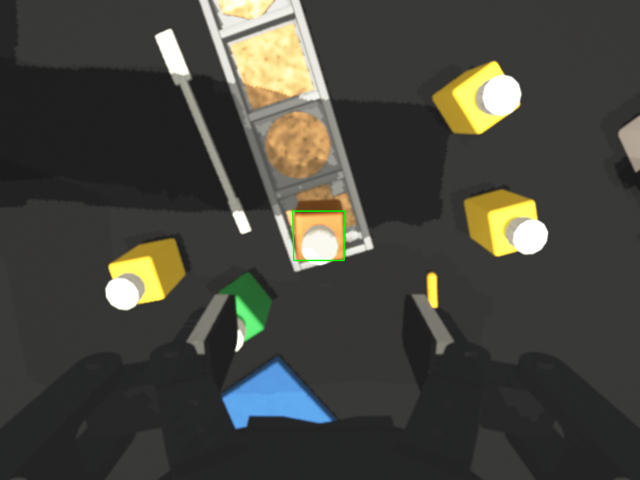

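```bash
python3 -m inch '[[-0.003,0,0.04,0,0.3],[-0.003,0,0.09,0,0.3],[-0.003,0,0.125,0,0.3],[-0.003,0,0.145,0,0.3],[-0.003,0,0.156,0,0.3],[-0.003,0,0.156,0,0.3],[-0.003,0,0.156,0,0.3]]'; python3 look.py pics/w16.png
```

```text
clock: 27.92
eef_pos: [0.4869, -0.3074, 0.0302]
tool_rot: [0.858, 0.514, 0.0, 0.001]
ft_force: [0.6, 0.2, -0.4]
grip_width: 0.06
27.925 [ 0.48687384 -0.30737748  0.03018533] [ 0.88203082 -0.47118661  0.00219127] [-0.56  0.55 -0.09  0.93  0.    1.5 ] [ 0.6  0.2 -0.4]
```

View pics/w16.png

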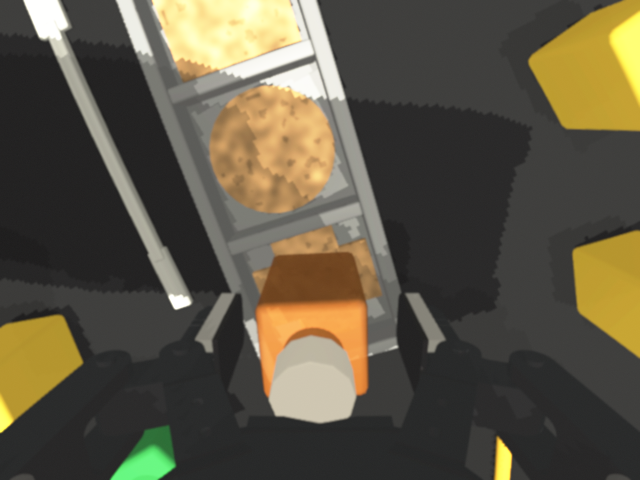

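Aligned with the amber square bottle, faces square to the jaws. Closing and lifting.

```bash
python3 -m inch '[[0,0,0,0,0.6],[0,0,0,0,0.85],[0,0,0,0,0.9],[0,0,0,0,0.9],[0,0,0,0,0.9],[0,0,0,0,0.9]]'
python3 -m inch '[[0,0,-0.03,0,0.9],[0,0,-0.08,0,0.9],[0,0,-0.13,0,0.9],[0,0,-0.13,0,0.9],[0,0,-0.13,0,0.9]]'; python3 look.py pics/w17.png
python3 - <<'E'
from h import *
go(.5296,.2928,.158,3.3)
E
```

```text
clock: 28.72
eef_pos: [0.4866, -0.3076, 0.0301]
tool_rot: [0.858, 0.514, 0.0, 0.001]
ft_force: [-0.6, 0.9, 5.1]
grip_width: 0.0352
clock: 29.35
eef_pos: [0.4852, -0.3067, 0.158]
tool_rot: [0.858, 0.514, -0.0, -0.001]
ft_force: [0.0, -0.5, -2.1]
grip_width: 0.0353
29.35 [ 0.48522747 -0.30672064  0.15804084] [ 0.88177531 -0.47166675 -0.00166642] [-0.56  0.43  0.08  1.22 -0.    1.5 ] [ 0.  -0.5 -2.1]
shift [ 5.495e-01 -2.431e-01  2.000e-04] turn -0.2621 n 9.614199564341334 2.9389348027069198
```

View pics/w17.png

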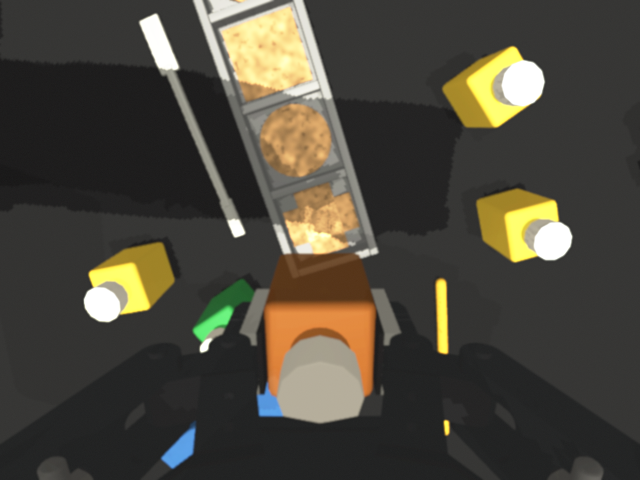

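```bash
python3 - <<'E'
from inhand import *
print(tool_at((320,255),.022)-[.018,0,0],tool_at((320,302),-.032)-[.018,0,0])
E
python3 -m inch '[[0.045,-0.02,0,-0.05,0.9],[0.1,-0.044,0,-0.1,0.9],[0.155,-0.068,0,-0.15,0.9],[0.21,-0.093,0,-0.2,0.9],[0.265,-0.117,0,-0.262,0.9],[0.32,-0.142,0,-0.262,0.9],[0.375,-0.166,0,-0.262,0.9],[0.43,-0.19,0,-0.262,0.9],[0.485,-0.215,0,-0.262,0.9],[0.525,-0.232,0,-0.262,0.9]]'
python3 - <<'E'
from h import *
go(.5296,.2948,.158,3.3)
E
```

```text
[-0.0019752   0.00086413  0.022     ] [ 0.00058852  0.00081244 -0.032     ]
clock: 30.65
eef_pos: [0.5273, 0.2673, 0.1563]
tool_rot: [0.686, 0.728, -0.002, -0.001]
ft_force: [0.2, 0.0, -0.2]
grip_width: 0.0351
shift [ 0.0273  0.0039 -0.0018] turn 0.0009 n 0.4421695307584425 0.010339046123587192
```

```bash
python3 -m inch '[[0.027,0.003,-0.001,0,0.9],[0.027,0.003,-0.001,0,0.9],[0.027,0.003,0.04,0,0.9],[0.027,0.003,0.08,0,0.9],[0.027,0.003,0.105,0,0.9],[0.027,0.003,0.118,0,0.9],[0.027,0.003,0.12,0,0.9],[0.027,0.003,0.12,0,0.9],[0.027,0.003,0.12,0,0.9]]'
python3 look.py pics/w18.png;python3 ov.py pics/w18.png pics/w18o.png
```

```text
clock: 31.78
eef_pos: [0.5313, 0.2928, 0.0404]
tool_rot: [0.686, 0.727, 0.001, 0.0]
ft_force: [-0.4, -0.4, -0.8]
grip_width: 0.0351
31.775 [0.53131315 0.29279783 0.04039477] [0.99834458 0.05746871 0.00233496] [ 0.5   0.59  0.01  0.99 -0.    2.02] [-0.4 -0.4 -0.8]
```

View pics/w18o.png

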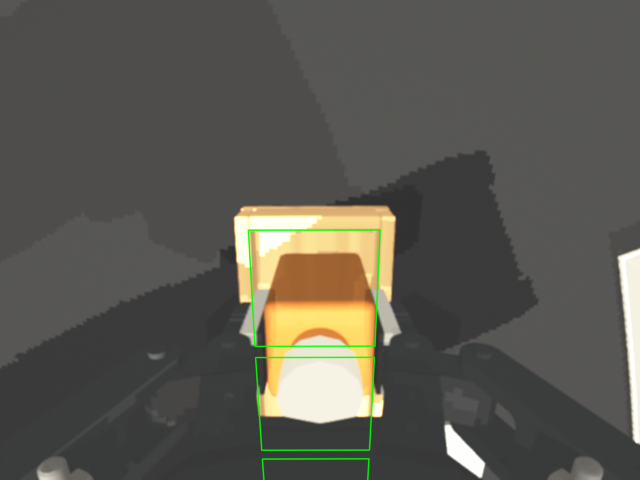

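```bash
python3 -m inch '[[0,0,0.004,0,0.9],[0,0,0.007,0,0.9],[0,0,0.009,0,0.9],[0,0,0.0095,0,0.9],[0,0,0.0095,0,0.9]]'
python3 -m inch '[[0,0,0.0007,0,0.9],[0,0,0.0007,0,0.9]]'
```

```text
clock: 32.45
eef_pos: [0.5303, 0.2924, 0.0294]
tool_rot: [0.686, 0.727, -0.0, -0.0]
ft_force: [0.2, 0.6, -0.9]
grip_width: 0.0352
clock: 32.7
eef_pos: [0.5304, 0.2924, 0.0288]
tool_rot: [0.686, 0.727, 0.0, -0.0]
ft_force: [0.7, -1.2, -1.4]
grip_width: 0.035
```

```bash
python3 -m inch '[[0,0,0.0007,0,0.9],[0,0,0.0007,0,0.9]]';python3 -m inch '[[0,0,0.0007,0,0.9],[0,0,0.0007,0,0.9]]'
```

```text
clock: 32.95
eef_pos: [0.5304, 0.2924, 0.0281]
tool_rot: [0.686, 0.727, 0.0, 0.0]
ft_force: [-0.6, -0.5, -0.5]
grip_width: 0.0353
clock: 33.2
eef_pos: [0.5304, 0.2924, 0.0281]
tool_rot: [0.686, 0.727, 0.0, 0.0]
ft_force: [-1.9, -0.4, 5.5]
grip_width: 0.0352
```

Touching. Release and retreat.

```bash
python3 -m inch '[[0,0,0,0,0.52],[0,0,0,0,0.45],[0,0,0,0,0.38],[0,0,0,0,0.35],[0,0,-0.02,0,0.35],[0,0,-0.06,0,0.3],[0,0,-0.11,0,0.25],[0,0,-0.15,0,0.25],[0,0,-0.18,0,0.2],[0,0,-0.18,0,0.2]]'
python3 look.py pics/w19.png vial jar dropper square; python3 ov.py pics/w19.png pics/w19o.png
python3 - <<'E'
from h import *
a=bot.camera('top')[:,:,::-1];b=bot.camera('scene')[:,:,::-1]
cv2.imwrite('pics/fin.png',np.hstack([cv2.resize(a[170:270,150:310],(400,250),interpolation=2),cv2.resize(b[100:260,300:500],(400,250),interpolation=2)]))
E
```

```text
clock: 34.45
eef_pos: [0.532, 0.2933, 0.2106]
tool_rot: [0.686, 0.727, 0.003, 0.001]
ft_force: [-0.9, -0.4, -0.4]
grip_width: 0.0685
34.45 [0.53199591 0.29330692 0.21062236] [0.99832159 0.0576032  0.00599001] [0.5  0.46 0.27 1.37 0.   2.02] [-0.9 -0.4 -0.4]
vial 0.96 [316.  290.4] [0.5342 0.2324]
jar 0.76 [318.4 345.2] [0.5395 0.1752]
dropper 0.63 [318.  412.4] [0.5428 0.1071]
square 0.75 [315.  221.8] [0.5303 0.2902]
```

View pics/w19o.png

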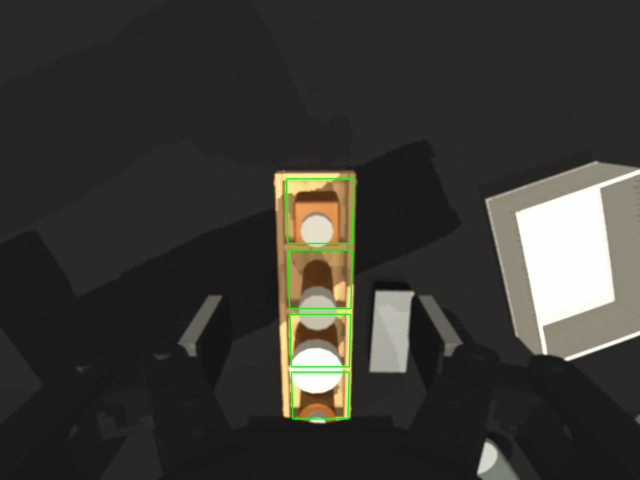

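View pics/fin.png

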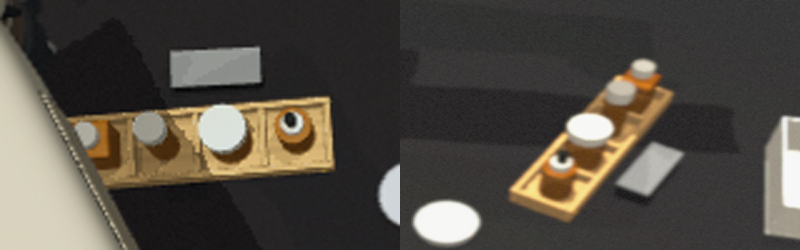

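All four stand upright, one to a compartment. From the left: square, vial, jar, dropper.

```bash
python3 -m inch '[[0,0,0,0,0.2],[0,0,0,0,0.2]]'; python3 -c "
from workcell import bot
print(bot.job_done())"
```

```text
clock: 35.05
eef_pos: [0.5303, 0.2923, 0.2071]
tool_rot: [0.686, 0.727, -0.0, -0.0]
ft_force: [0.1, 0.1, -0.4]
grip_width: 0.0684
the job is handed in; nothing more can be done
None
```

I moved all four bottles into the rack in reverse order and handed the job in at about 35 s. The tray order from the left was dropper, jar, vial, square. The rack now reads square, vial, jar, dropper from the left.

- **Setting down:** I lowered each bottle slowly until the wrist force showed it touching the floor (2 to 9 N at the last reading), then opened the fingers partway.
- **Last checks:** The last wrist and scene pictures show all four upright in their compartments with the gripper clear. In the top picture the arm hid part of the square's compartment.
- **Disagreements:** Position estimates from different cameras and distances differed by about 2 to 5 mm. Before lowering each bottle except the dropper I corrected for how it sat between the fingers. The jar stands a few millimetres off centre by the last reading, but inside its compartment.

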